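Open the burr chamber of a shop coffee grinder whose thread hand is unknown

TASK

Get the counter coffee grinder ready for brushing out: first, with the black screw cap still seated, slide the flat steel cover fully shut over the bean bin so that no grounds get in. Then unscrew the cap from the burr chamber and lift it off; nobody knows whether this grinder is threaded left- or right-handed, so try it one way and, if it only jams, the other. Finish while holding the cap still and level a few centimetres straight above the open chamber, so that loose grounds fall back in, with the cover still shut and the things round the grinder not knocked about.

Things in the scene. Friction and masses are not known exactly. Their poses are not given: they have to be found in the camera images.
- grinder: Low grey coffee grinder fixed on the counter, 160 (x) by 250 (y) mm, aluminium deck 105 mm up. Origin: centre of its underside; front (spout, dial, red switch) to -x. Bean bin with slide cover at y = -58 mm; burr chamber with screw cap at x = -22, y = +62. Spout at y = +62, 48 wide, to x = -132, 64 to 96 mm up. All else but tab and cap is below 118 mm.
- chamber (a point): Top centre of the chamber's steel collar, 110 mm above the counter. The seated cap's origin lies here. Its two-start thread is coarse: turned 1.25 rad (70 deg) the right way the cap is free, having risen 3 mm by itself (3 mm/rad, 1.5 mm play); up to 2 rad is safe. The wrong way it jams within 0.2 rad. The right way varies and cannot be seen. A hand that turns it must rise along with it.
- burr_cap: Loose screw cap, 0.13 to 0.25 kg: round knurled black knob, 46 mm across, from 5 to 34 mm above the origin (fingers slip round it when it jams); steel flange 62 mm across, 5 mm thick; stem with two lugs, 38 (47 over lugs) mm wide, to 22 mm below the origin. Origin: centre of the flange's underside, z up. In its thread it cannot be pulled out. A red mark points to its +x.
- bin_cover (a joint): Slide of the bean bin's cover (m): 0 = fully shut against its stop, grows to 0.075 as the cover slides open towards the grinder's -y. Starts open by 0.045 to 0.070. Needs about 2 N, stays where it is left.
- cover_tab (a point): Top centre of the black tab in the middle of the dark grey steel cover; moves with it, axes as the grinder's. Tab 14 mm thick along y, 40 mm long along x, 24 mm tall, top 135.5 mm above the counter. Cover 106 x 102 x 4 mm, upper face 111.5 mm up. Shut, the tab lies at x = 0, y = -58 mm of the grinder.
- grounds_cup: Small loose clay cup, about 54 mm wide and 57 mm tall, standing under the spout at x = -116, y = +62 mm of the grinder; leave it standing. Origin: centre of its underside.
- cup_a: Loose clay cup, 51 mm wide, 52 mm tall, at the left of the counter; leave it. Origin: centre of its underside.
- cup_b: Loose clay cup, 54 mm wide, 52 mm tall, at the left of the counter; leave it. Origin: centre of its underside.
- tin_mug: Loose cream enamel mug, 80 mm wide (109 mm with its handle), 72 mm tall, at the left; leave it. Origin: under its middle.
- spice_jar: Loose glass spice jar with green lid, 46 mm wide, 106 mm tall, at the right; leave it. Origin: centre of its underside.
- coffee_jar: Loose glass jar with green lid, 64 mm wide, 99 mm tall, at the right; leave it. Origin: centre of its underside.
- burr_brush: Loose small flat brush, 150 mm long, lying at the right front; leave it. Origin: under its middle.
Mind the look-alikes: they are no part of the job. What is shaped like the burr_cap but orange is not meant.

How it is judged:
By the outcome, as a careful person would: the job done as asked, in the order asked, and still so for the second after the job is handed in, while the arm keeps its last pose, push and grip.
It also fails if it takes over 54 s, if anything falls off the work surface, if the arm or the gripper's body presses on something with over 40 N, if the wrist force passes 120 N, or if a joint passes its speed limit or range.

ROBOT

A 7-joint arm with a two-finger parallel gripper is mounted at the origin on a cart in front of the work surface, level with it; the furniture and walls round the work are solid. World frame = base frame: x ahead of the robot, y to its left, z up, the work surface at z = 0. Lengths are in m, angles in rad, forces in N, time in s.
With the tool pointing down it reaches from about 0.425 to 0.875 m from the base axis. Payload 4.7 kg.
Tool frame: the origin (TCP) lies between the finger pads; the fingertips stand 14 mm ahead of it and the grasp point (between the pads) lies 5 mm behind it; z points along the fingers, y is the line along which they close (so a half turn about z gives the same grasp; the last joint's range is limited). The gripper opens to 87 mm and grips with 3 to 60 N. Pads are 19 mm wide; open, the fingers measure 117 mm over their backs; the gripper's body (75 mm by 190 mm) begins 51 mm behind the grasp point.
Start: joints at [-0.783, 0.321, -0.07, 1.45, 0.023, 1.371, -0.057], TCP at [0.454, 0.465, 0.237] pointing down, gripper open.
Joint ranges: [-2.86, 2.86], [-0.3, 2.09], [-1.38, 1.24], [0.06, 2.45], [-1.56, 4.7], [0.09, 2.05], [-2.69, 2.69]. Speed limits (rad/s): [2.57, 2.57, 3.14, 3.14, 3.14, 3.14, 3.14].

INTERFACE

Orientations are given as a rotation vector (axis times angle).
In Python, from bench import get_state, get_image, camera_params, close_job gives the robot as it stands. The module is installed in compiled form; this text tells all that it offers.
- The arm moves only by the tool arm_command, never from a script. Its argument "motion" is a list of rows, each a list of 5 numbers: the finger opening in mm, from 0 to 87, then the shift along the tool's x, y, z in mm, then the turn about the tool's z in degrees. In form: [[gripper, x, y, z, spin], ...]. A call has 1 to 5 rows; each row is the pose to reach, as a shift and turn from the pose commanded when the call began, along the tool's axes at that moment; what a row does not reach only later rows make up. A row lasts 1/12 s, in which the tool goes at most 41.7 mm and 7.16 degrees, less where a joint would pass 70% of its speed; a pose out of reach is approached as far as the arm can. A call with a gripper value outside its range is refused whole. The fingers move at their own pace and stop on an object; "newtons" is the grip in N (left out, the last holds). Time passes only in rows, so rows that repeat a pose let the fingers close. It gives the time, the measured TCP pose, the force, the opening and the grip force at its end, in the units of the state.
- get_state(): the state, without advancing time (a new reading comes with each control period).
- get_image(name): name is "scene" or "top" or "wrist"; returns (picture, depth): 384x512x3 uint8, red, green, blue; 384x512 float32, m along the optical axis (not along the pixel's ray), 0 where there is no reading.
- camera_params(name): a dict with "intrinsics" (3x3 intrinsics, pixels), "D" ([k1, k2, p1, p2, k3] as OpenCV has them; the pictures are not rectified), "extrinsics" (4x4, takes a point from camera to world coordinates). Camera axes: x right, y down, z forward; pixel columns grow to the right and rows downward; lengths in m; the calibration is good to about 2 mm. A picture is of the moment at which its call begins: read the wrist's pose just before it. camera_params takes no time and is no camera call; for the wrist camera it gives the pose at the moment of the call.
- close_job(): hands the job in; it is judged then, once.
The state is a dict: "time": time; "joint_positions": joint angles; "qd": joint speeds; "joint_torque": joint torques, N m; "position": TCP position; "tool_rot": TCP orientation; "ft_force": force on the tool from outside, world axes, zero at the start; "torque": the same for the moment, N m; "grip_width": opening from 0.0 (shut) to 1.0 (fully open); "grip_force": force on a finger pad.
Only numpy, scipy, OpenCV 4.12 (cv2) and the standard library are available. Lean on these libraries where they do the work, as an engineer would, in place of code of your own. Each camera call takes 0.05 s, during which the arm holds its last target. There are 200 camera calls.

## Working session

There is one attempt and no reset: what is moved stays moved. The work goes in short steps, Python scripts to look and compute and a tool call to move; the robot and the scene stay as the last step left them, time stands still between calls to the robot, and variables do not carry over. Pictures are saved under pics/ and viewed, at most 10 in all, crops included, and the job is handed in when it is done.

Besides the shell and the picture viewer there is one more tool, called after "Request:" as name(argument=value, ...), one argument or row to a line, values as JSON. arm_command: Moves the arm, as the interface text tells. Its arguments: {"type":"object","properties":{"motion":{"type":"array"},"newtons":{"type":"number"}},"required":["motion"]}

```bash
mkdir -p pics; cat > h.py <<'E'
import numpy as np, cv2
from bench import *
from scipy.spatial.transform import Rotation as R
def grab(n,fn=None):
    p=camera_params(n); im,d=get_image(n)
    if fn: cv2.imwrite('pics/'+fn,cv2.cvtColor(im,cv2.COLOR_RGB2BGR))
    np.savez('%s.npz'%n,im=im,d=d,K=p['intrinsics'],D=p['D'],E=p['extrinsics'])
    return im,d,p
def cloud(im,d,p):
    K=np.array(p['intrinsics'],float);D=np.array(p['D'],float);E=np.array(p['extrinsics'])
    v,u=np.mgrid[0:384,0:512]
    n=cv2.undistortPoints(np.stack([u,v],-1).reshape(-1,1,2).astype(np.float64),K,D).reshape(384,512,2)
    P=np.dstack([n*d[...,None],d])
    W=P@E[:3,:3].T+E[:3,3]; W[d==0]=np.nan
    return W
E
python3 - <<'E'
from h import *
s=get_state(); print(s)
for n in('scene','top'):
    im,d,p=grab(n,n+'1.png'); print(n,p['extrinsics'])
a=np.hstack([cv2.imread('pics/scene1.png'),cv2.imread('pics/top1.png')])
E
```

```text
{'time': 0.0, 'joint_positions': array([-0.78286633,  0.32177993, -0.07010108,  1.45162419,  0.02260865,
        1.37081676, -0.05686202]), 'qd': array([ 1.27035763e-03,  6.69338062e-04,  3.05347200e-05, -3.24937500e-04,
       -5.21644201e-04,  9.14057279e-04,  1.43699632e-03]), 'joint_torque': array([ 5.53595237e-04, -4.91289139e+01, -4.03430192e-01, -3.12532532e+01,
       -6.37571700e-02,  4.38963168e-02,  1.74133834e-04]), 'position': array([0.45394407, 0.46451087, 0.2355151 ]), 'tool_rot': array([-1.18507735e+00, -2.90885164e+00,  2.73325231e-03]), 'ft_force': array([-0.44578541, -0.63556436, -0.01312398]), 'torque': array([ 0.00189232, -0.01318368,  0.05169672]), 'grip_force': 0.0, 'grip_width': 0.9998616651147568}
scene [[-0.91925396  0.19255105 -0.34336023  0.99558938]
 [ 0.39336397  0.41518034 -0.82029877  1.29017527]
 [-0.01539297 -0.88912844 -0.45739882  0.80846683]
 [ 0.          0.          0.          1.        ]]
top [[ 0.01772527 -0.9850268   0.17148767  0.31231924]
 [-0.99976838 -0.01955521 -0.00898748  0.03163659]
 [ 0.01220638 -0.17128864 -0.98514527  1.017788  ]
 [ 0.          0.          0.          1.        ]]
```

View pics/top1.png

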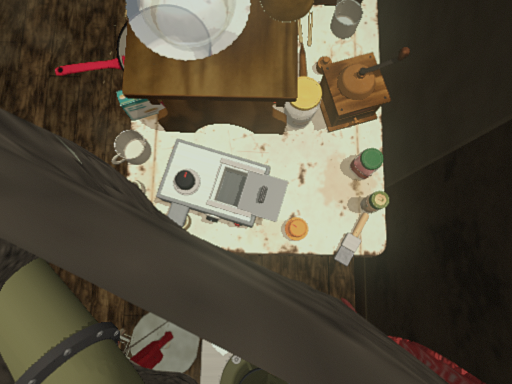

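View pics/scene1.png

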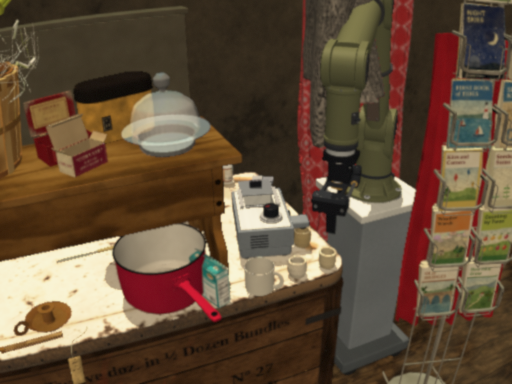

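The top view shows the black cap at about (186,181), the cover tab at (262,194) with the cover open to the right, and the orange decoy at (296,228). The shelf block stands behind the grinder (rows < 130).

```bash
python3 - <<'E'
from h import *
z=np.load('top.npz'); im,d=z['im'],z['d']; p=dict(intrinsics=z['K'],D=z['D'],extrinsics=z['E'])
W=cloud(im,d,p); v,u=np.mgrid[0:384,0:512]
Z=W[...,2]
box=(u>150)&(u<295)&(v>130)&(v<230)
g=im.astype(int).sum(-1)
cap=box&(u<205)&(Z>.125)&(Z<.16)
print('cap',cap.sum(),np.nanmedian(W[cap],0),u[cap].mean(),v[cap].mean(), (np.nanmin(W[cap],0)+np.nanmax(W[cap],0))/2)
tab=box&(u>240)&(Z>.125)&(Z<.15)
print('tab',tab.sum(),np.nanmean(W[tab],0),np.nanmin(W[tab],0),np.nanmax(W[tab],0))
def rect(m,nm):
    pts=W[m][:,:2].astype(np.float32)*1000
    r=cv2.minAreaRect(pts); print(nm,m.sum(),r,np.nanmedian(Z[m]))
rect(tab,'tab')
deck=box&(Z>.098)&(Z<.1085); rect(deck,'deck')
n,l,st,c=cv2.connectedComponentsWithStats(((Z>.097)&(Z<.16)&box).astype(np.uint8)); k=1+st[1:,4].argmax(); rect(l==k,'all')
hub=(Z>.16)&(W[...,0]<1.0)
for uu,vv in [(300,125),(200,90),(240,128),(303,95),(350,85),(345,62),(131,148),(135,105),(368,163),(376,201),(140,195)]: print(uu,vv,W[vv,uu].round(3))
E
```

```text
cap 304 [0.50086579 0.19661839 0.14417277] 184.64144736842104 179.17763157894737 [0.50187922 0.19786718 0.1369282 ]
tab 98 [0.47085123 0.01098536 0.13572153] [4.52104095e-01 4.48295755e-04 1.25350645e-01] [0.4909885  0.02166383 0.14082626]
tab 98 ((472.1950378417969, 10.878637313842773), (13.918094635009766, 40.51344680786133), 74.11827087402344) 0.1362362905010739
deck 3478 ((478.8885192871094, 117.18232727050781), (295.1076354980469, 204.37205505371094), 74.02828979492188) 0.10535847830033562
all 6433 ((477.10260009765625, 113.78607177734375), (302.6207580566406, 205.93699645996094), 74.02828979492188) 0.10751094027501906
300 125 [ 0.679 -0.09   0.045]
200 90 [0.627 0.137 0.355]
240 128 [0.683 0.075 0.   ]
303 95 [ 0.713 -0.083  0.157]
350 85 [ 0.744 -0.199  0.154]
345 62 [ 0.821 -0.196  0.125]
131 148 [0.617 0.377 0.002]
135 105 [0.71  0.347 0.082]
368 163 [ 0.561 -0.254  0.101]
376 201 [ 0.464 -0.269  0.105]
140 195 [0.338 0.077 0.869]
```

```bash
cat > go.py <<'E'
import sys
from h import *
def go(x,y,z,ang=None):
    s=get_state(); M=R.from_rotvec(s['tool_rot']).as_matrix()
    a=np.degrees(np.arctan2(M[1,1],M[0,1])); 
    sh=M.T@(np.array([x,y,z])-s['position'])*1000
    sp=0 if ang is None else -((ang-a+90)%180-90)
    print('t',s['time'],'pos',s['position'].round(4),'yang',a.round(2),'tilt z',M[:,2].round(4),'shift',sh.round(1),'spin',round(sp,1),'F',s['ft_force'].round(1),'j7',s['joint_positions'][6].round(2),'w',s['grip_width'])
if __name__=='__main__': go(*map(float,sys.argv[1:]))
E
python3 go.py .4715 .011 .22 74
```

```text
t 0.1 pos [0.454  0.4646 0.2356] yang 45.67 tilt z [-0.0011 -0.0013 -1.    ] shift [-329.5 -312.1   16.1] spin -28.3 F [-1.2 -1.3 -0.6] j7 -0.06 w 0.9981984388992985
```

Request:
arm_command(
  motion=[
    [50,-33,-31,0,-6],
    [50,-60,-57,0,-12],
    [50,-88,-83,0,-17],
    [50,-115,-109,0,-22],
    [50,-143,-135,0,-28],
  ],
)

```text
time: 0.52
position: [0.4617, 0.2665, 0.236]
tool_rot: [-0.439, -3.11, 0.001]
ft_force: [0.9, 0.1, 0.0]
grip_width: 0.706
grip_force: 0.0
```

```bash
python3 go.py .4715 .011 .22 74
```

```text
t 0.5167 pos [0.4617 0.2665 0.236 ] yang 73.93 tilt z [-6.e-04 -3.e-04 -1.e+00] shift [ -80.1 -242.9   16.1] spin -0.1 F [0.9 0.1 0. ] j7 0.72 w 0.7055089178944741
```

Request:
arm_command(
  motion=[
    [50,-13,-38,0,0],
    [50,-25,-76,0,0],
    [50,-38,-114,0,0],
    [50,-50,-152,0,0],
    [50,-63,-190,0,0],
  ],
)

```text
time: 0.93
position: [0.4686, 0.0664, 0.2364]
tool_rot: [-0.446, -3.11, -0.0]
ft_force: [1.1, -1.0, -0.1]
grip_width: 0.579
grip_force: 0.0
```

Request:
arm_command(
  motion=[
    [50,-9,-27,8,0],
    [50,-17,-53,16,0],
    [50,-17,-53,16,0],
    [50,-17,-53,16,0],
  ],
)

```text
time: 1.27
position: [0.4701, 0.0111, 0.2199]
tool_rot: [-0.452, -3.108, -0.0]
ft_force: [-0.4, 0.5, -1.0]
grip_width: 0.575
grip_force: 0.0
```

```bash
python3 - <<'E'
from h import *
im,d,p=grab('wrist','w1.png'); W=cloud(im,d,p); Z=W[...,2]
x,y=W[...,0],W[...,1]
m=(Z>.131)&(Z<.141)&(np.hypot(x-.4715,y-.011)<.035)
print('tab',m.sum(),np.nanmean(W[m],0),cv2.minAreaRect(W[m][:,:2].astype(np.float32)*1000))
m=(Z>.138)&(Z<.15)&(np.hypot(x-.5015,y-.197)<.04)
print('cap',m.sum(),np.nanmean(W[m],0) if m.any() else 0)
E
python3 go.py .4715 .011 .134 74
```

```text
tab 880 [0.47051314 0.01225682 0.13489974] ((471.1990966796875, 11.948665618896484), (13.480828285217285, 39.80859375), 74.6521987915039)
cap 1232 [0.49906555 0.18663588 0.14238159]
t 1.3167 pos [0.4704 0.0128 0.2203] yang 73.61 tilt z [-6.e-04  6.e-04 -1.e+00] shift [-1.7 -1.5 86.3] spin -0.4 F [ 0.4  0.  -0.4] j7 1.19 w 0.576815114550956
```

View pics/w1.png

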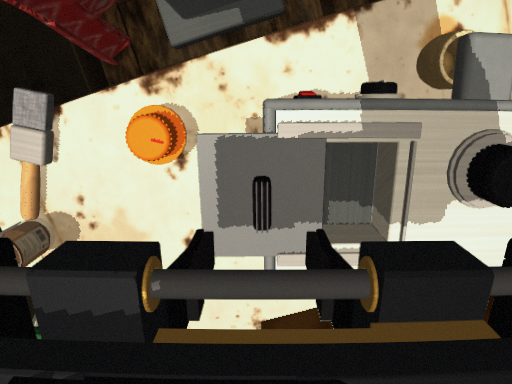

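The wrist view shows the tab at (262,203) in the cover, the open bin to its right and the cap at (490,175). It agrees with the top view, so I descend and grip the tab.

Request:
arm_command(
  motion=[
    [50,-1,-1,25,-0.4],
    [50,-1,-1,50,-0.4],
    [50,-1,-1,70,-0.4],
    [50,-1,-1,84,-0.4],
    [50,-1,-1,84,-0.4],
  ],
)

```text
time: 1.73
position: [0.4691, 0.0132, 0.1336]
tool_rot: [-0.43, -3.106, 0.002]
ft_force: [0.4, 0.8, -0.4]
grip_width: 0.575
grip_force: 0.0
```

Request:
arm_command(
  motion=[
    [0,0,0,0,0],
    [0,0,0,0,0],
    [0,0,0,0,0],
    [0,0,0,0,0],
    [0,0,0,0,0],
  ],
  newtons=15,
)

```text
time: 2.15
position: [0.4719, 0.0117, 0.1375]
tool_rot: [0.435, 3.11, 0.001]
ft_force: [-0.2, -0.2, -0.8]
grip_width: 0.281
grip_force: 0.0
```

```bash
python3 go.py .4895 .0756 .1355 74
```

```text
t 2.15 pos [0.4719 0.0117 0.1375] yang 74.07 tilt z [ 1.7e-03  4.0e-04 -1.0e+00] shift [ 0.7 66.3  2. ] spin 0.1 F [-0.2 -0.2 -0.8] j7 1.22 w 0.28129490810224944
```

Request:
arm_command(
  motion=[
    [0,0,0,2,0],
    [0,0,0,2,0],
    [0,0,0,2,0],
    [0,0,0,2,0],
    [0,0,0,2,0],
  ],
)

```text
time: 2.57
position: [0.4716, 0.0116, 0.1347]
tool_rot: [0.435, 3.111, 0.0]
ft_force: [1.1, 0.1, -0.7]
grip_width: 0.16
grip_force: 15.0
```

```bash
python3 go.py .4895 .0756 .1345 74
```

```text
t 2.5667 pos [0.4716 0.0116 0.1347] yang 74.07 tilt z [ 6.e-04  2.e-04 -1.e+00] shift [ 0.3 66.5  0.2] spin 0.1 F [ 1.1  0.1 -0.7] j7 1.22 w 0.1603035635870682
```

Request:
arm_command(
  motion=[
    [0,0,12,0,0],
    [0,0,24,0,0],
    [0,0,36,0,0],
    [0,0,48,0,0],
    [0,0,58,0,0],
  ],
)

```text
time: 2.98
position: [0.488, 0.0691, 0.1347]
tool_rot: [0.433, 3.111, 0.0]
ft_force: [1.4, -2.0, 1.6]
grip_width: 0.164
grip_force: 15.0
```

Request:
arm_command(
  motion=[
    [0,0,2,0,0],
    [0,0,4,0,0],
    [0,0,6,0,0],
    [0,0,8,0,0],
    [0,0,8,0,0],
  ],
)

```text
time: 3.4
position: [0.4897, 0.075, 0.1347]
tool_rot: [0.436, 3.111, 0.001]
ft_force: [1.5, -2.1, 1.2]
grip_width: 0.154
grip_force: 15.0
```

```bash
python3 go.py .4895 .0756 .1345 74
```

```text
t 3.4 pos [0.4897 0.075  0.1347] yang 74.05 tilt z [ 7.e-04  3.e-04 -1.e+00] shift [0.4 0.5 0.2] spin 0.1 F [ 1.5 -2.1  1.2] j7 1.1 w 0.15443101047739527
```

Not yet at the stop (only sliding friction). Creep on.

Request:
arm_command(
  motion=[
    [0,0,1,0,0],
    [0,0,2,0,0],
    [0,0,3,0,0],
    [0,0,3,0,0],
  ],
)

```text
time: 3.73
position: [0.4905, 0.0779, 0.1347]
tool_rot: [0.435, 3.111, 0.0]
ft_force: [2.3, -2.8, 1.2]
grip_width: 0.159
grip_force: 15.0
```

Request:
arm_command(
  motion=[
    [0,0,1,0,0],
    [0,0,2,0,0],
    [0,0,3,0,0],
    [0,0,3,0,0],
  ],
)

```text
time: 4.07
position: [0.4907, 0.0783, 0.1347]
tool_rot: [-0.437, -3.11, 0.005]
ft_force: [-0.7, -7.1, 4.2]
grip_width: 0.157
grip_force: 15.0
```

Request:
arm_command(
  motion=[
    [0,0,1,0,0],
    [0,0,2,0,0],
    [0,0,2,0,0],
  ],
)

```text
time: 4.32
position: [0.4907, 0.0784, 0.1346]
tool_rot: [-0.439, -3.109, 0.009]
ft_force: [-2.5, -10.5, 6.1]
grip_width: 0.158
grip_force: 15.0
```

Request:
arm_command(
  motion=[
    [0,0,-4,0,0],
    [0,0,-4,0,0],
    [50,0,-4,0,0],
    [50,0,-4,0,0],
    [50,0,-4,0,0],
  ],
)

```text
time: 4.73
position: [0.4896, 0.0799, 0.1339]
tool_rot: [-0.433, -3.109, -0.001]
ft_force: [0.4, 0.2, -0.6]
grip_width: 0.308
grip_force: 0.0
```

Request:
arm_command(
  motion=[
    [50,0,0,0,0],
    [50,0,0,0,0],
    [50,0,0,-30,0],
    [50,0,0,-70,0],
    [60,0,0,-110,0],
  ],
)

```text
time: 5.15
position: [0.4893, 0.0789, 0.2448]
tool_rot: [-0.434, -3.108, 0.002]
ft_force: [1.1, 1.4, 1.2]
grip_width: 0.588
grip_force: 0.0
```

```bash
python3 go.py .5022 .1985 .240 20
```

```text
t 5.15 pos [0.4893 0.0789 0.2448] yang 74.09 tilt z [-3.2e-03 -6.0e-04 -1.0e+00] shift [ 20.4 118.6   4.7] spin 54.1 F [1.1 1.4 1.2] j7 1.08 w 0.5877983503989508
```

```bash
python3 - <<'E'
from h import *
z=np.load('top.npz'); p=dict(intrinsics=z['K'],D=z['D'],extrinsics=z['E'])
W=cloud(z['im'],z['d'],p)
m=(W[...,2]>.15)&(W[...,2]<.6)&(W[...,1]<.33)&(W[...,1]>.05)&(W[...,0]>.55)
print(np.nanmin(W[m],0), np.percentile(W[m][:,0],[0.1,1,5]),W[92:104,185].round(3))
E
```

```text
[0.61422312 0.05002425 0.15003203] [0.61471512 0.61549435 0.61814484] [[0.623 0.165 0.353]
 [0.62  0.164 0.355]
 [0.618 0.164 0.354]
 [0.617 0.165 0.352]
 [0.616 0.165 0.35 ]
 [0.616 0.166 0.346]
 [0.615 0.166 0.343]
 [0.616 0.167 0.337]
 [0.665 0.19  0.222]
 [0.666 0.191 0.214]
 [0.666 0.192 0.209]
 [0.666 0.194 0.202]]
```

Request:
arm_command(
  motion=[
    [60,4,25,0,0],
    [60,8,55,0,0],
    [60,12,85,0,0],
    [60,16,105,0,0],
    [60,16,105,0,0],
  ],
)

```text
time: 5.57
position: [0.5029, 0.1903, 0.2441]
tool_rot: [-0.423, -3.112, -0.004]
ft_force: [-0.6, -0.6, -0.5]
grip_width: 0.683
grip_force: 0.0
```

```bash
python3 - <<'E'
from h import *
im,d,p=grab('wrist','w2.png'); W=cloud(im,d,p); Z=W[...,2]
x,y=W[...,0],W[...,1]
m=(Z>.139)&(Z<.15)&(np.hypot(x-.502,y-.198)<.045)
r=cv2.minEnclosingCircle(W[m][:,:2].astype(np.float32)*1000)
print('cap',m.sum(),np.nanmean(W[m],0),r)
m=(Z>.1125)&(Z<.118)&(np.hypot(x-.502,y-.198)<.05)
print('flange',m.sum(),cv2.minEnclosingCircle(W[m][:,:2].astype(np.float32)*1000))
m=(Z>.13)&(Z<.139)&(np.hypot(x-.4907,y-.0783)<.035)
print('tab',m.sum(),np.nanmean(W[m],0) if m.any() else 0)
E
python3 go.py .502 .198 .24 74
```

```text
cap 2332 [0.5011406  0.19954614 0.14318762] ((502.4639587402344, 199.33168029785156), 23.158647537231445)
flange 1175 ((502.31072998046875, 199.25308227539062), 31.00270652770996)
tab 702 [0.48974479 0.08000314 0.13469847]
t 5.6167 pos [0.5032 0.1872 0.2441] yang 74.36 tilt z [-1.1e-03  5.0e-04 -1.0e+00] shift [ 4.  10.1  4.1] spin 0.4 F [-0.7 -1.3 -1.4] j7 0.9 w 0.6904159143428824
```

View pics/w2.png

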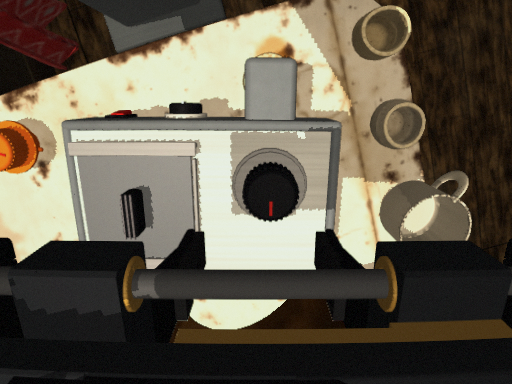

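The wrist view shows the cap at (270,185) seated with red mark towards the bottom, the cover shut at (130,215) and cups at right. The fitted radii of 23 and 31 mm match the knob and flange.

```bash
python3 go.py .5023 .1993 .132 74
```

```text
t 5.6167 pos [0.5032 0.1872 0.2441] yang 74.36 tilt z [-1.1e-03  5.0e-04 -1.0e+00] shift [  4.   11.4 112.1] spin 0.4 F [-0.7 -1.3 -1.4] j7 0.9 w 0.6904159143428824
```

Request:
arm_command(
  motion=[
    [60,4,13,20,0],
    [60,4,13,50,0],
    [60,4,13,70,0],
    [60,4,13,70,0],
    [60,4,13,70,0],
  ],
)

```text
time: 6.03
position: [0.5031, 0.1964, 0.1739]
tool_rot: [-0.437, -3.109, 0.003]
ft_force: [-0.8, -0.1, 0.0]
grip_width: 0.692
grip_force: 0.0
```

```bash
python3 go.py .5023 .1993 .132 74
```

```text
t 6.0333 pos [0.5031 0.1964 0.1739] yang 73.99 tilt z [-0.0022 -0.0014 -1.    ] shift [ 1.5  2.6 41.9] spin -0.0 F [-0.8 -0.1  0. ] j7 0.88 w 0.6921037796747974
```

Request:
arm_command(
  motion=[
    [60,1,3,10,0],
    [60,1,3,25,0],
    [60,1,3,42,0],
    [60,1,3,42,0],
    [60,1,3,42,0],
  ],
)

```text
time: 6.45
position: [0.5037, 0.2009, 0.133]
tool_rot: [0.436, 3.111, 0.0]
ft_force: [-0.2, 0.2, 0.2]
grip_width: 0.689
grip_force: 0.0
```

```bash
python3 go.py .5023 .1993 .132 74
```

```text
t 6.45 pos [0.5037 0.2009 0.133 ] yang 74.05 tilt z [ 1.e-04  0.e+00 -1.e+00] shift [ 1.  -1.9  1. ] spin 0.1 F [-0.2  0.2  0.2] j7 0.87 w 0.6893916706050972
```

Request:
arm_command(
  motion=[
    [30,1,-1,0,0],
    [30,1,-1,0,0],
    [30,1,-1,0,0],
    [30,1,-1,0,0],
    [30,1,-1,0,0],
  ],
  newtons=30,
)

```text
time: 6.87
position: [0.503, 0.2003, 0.1338]
tool_rot: [0.435, 3.11, 0.001]
ft_force: [-0.7, -0.4, 4.6]
grip_width: 0.521
grip_force: 30.0
```

```bash
python3 -c "
from go import *
go(.5023,.1993,.132,74);s=get_state();print(s['torque'],s['grip_force'])"
```

```text
t 6.8667 pos [0.503  0.2003 0.1338] yang 74.06 tilt z [ 1.8e-03  7.0e-04 -1.0e+00] shift [ 0.4 -1.2  1.8] spin 0.1 F [-0.7 -0.4  4.6] j7 0.87 w 0.5209274740518774
[-0.18962672  0.18463365 -0.01595648] 30.000890786759555
```

Request:
arm_command(
  motion=[
    [30,0,0,-0.2,-5],
    [30,0,0,-0.5,-10],
    [30,0,0,-0.8,-15],
    [30,0,0,-1,-20],
    [30,0,0,-1,-20],
  ],
)

```text
time: 7.28
position: [0.5025, 0.1999, 0.1335]
tool_rot: [-0.111, 3.14, 0.001]
ft_force: [-0.5, 0.2, -1.0]
grip_width: 0.522
grip_force: 30.0
```

```bash
python3 -c "
from go import *
go(.5023,.1993,.132,74);s=get_state();print(s['torque'],s['grip_force'])
im,d,p=grab('wrist','w3.png')"
```

```text
t 7.2833 pos [0.5025 0.1999 0.1335] yang 94.06 tilt z [ 0.e+00  5.e-04 -1.e+00] shift [ 0.2 -0.6  1.5] spin 20.1 F [-0.5  0.2 -1. ] j7 1.22 w 0.5218303996154804
[ 0.05819503  0.01096321 -0.48143902] 29.99776777345687
```

View pics/w3.png

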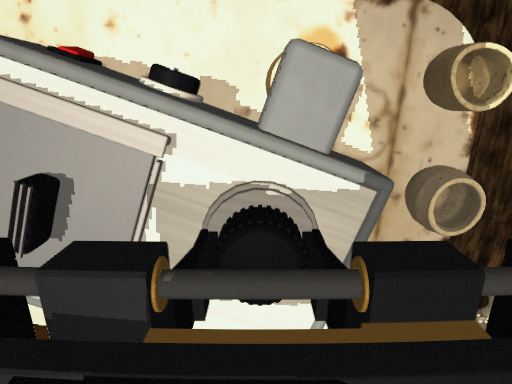

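The wrist view shows the fingers on the knob at (262,255) and the cover tab at (35,210) untouched; the red mark is hidden. The torque of 0.48 Nm could be thread friction or jam slip, so I compare it with the opposite direction.

Request:
arm_command(
  motion=[
    [30,0,0,0.3,6],
    [30,0,0,0.6,12],
    [30,0,0,0.6,12],
  ],
)

```text
time: 7.58
position: [0.5026, 0.2006, 0.1335]
tool_rot: [0.223, 3.133, 0.001]
ft_force: [0.0, 0.2, 2.4]
grip_width: 0.522
grip_force: 30.0
```

```bash
python3 -c "
from go import *
go(.5023,.1993,.132,74);s=get_state();print(s['torque'],s['grip_force'])"
```

```text
t 7.5833 pos [0.5026 0.2006 0.1335] yang 81.84 tilt z [ 1.e-03  3.e-04 -1.e+00] shift [ 0.2 -1.3  1.5] spin 7.8 F [0.  0.2 2.4] j7 1.01 w 0.5220221770302917
[ 0.09244111 -0.02261137 -0.04698584] 30.00141825992614
```

Request:
arm_command(
  motion=[
    [30,0,0,0.2,6],
    [30,0,0,0.2,12],
    [30,0,0,0,18],
    [30,0,0,0,18],
  ],
)

```text
time: 7.92
position: [0.5026, 0.2007, 0.1335]
tool_rot: [0.705, 3.06, 0.001]
ft_force: [-0.1, -0.3, 3.0]
grip_width: 0.524
grip_force: 30.0
```

```bash
python3 -c "
from go import *
go(.5023,.1993,.132,74);s=get_state();print(s['torque'],s['grip_force'])"
```

```text
t 7.9167 pos [0.5026 0.2007 0.1335] yang 64.04 tilt z [ 1.e-03  5.e-04 -1.e+00] shift [-0.3 -1.4  1.5] spin -10.0 F [-0.1 -0.3  3. ] j7 0.7 w 0.5243312919420563
[ 0.06187482  0.00020576 -0.03271904] 30.001571774482727
```

The positive turn runs freely and the negative one jams, so the thread is left-handed. I continue the positive way, rising with it.

Request:
arm_command(
  motion=[
    [30,0,0,-0.4,6],
    [30,0,0,-0.8,12],
    [30,0,0,-1.1,18],
    [30,0,0,-1.5,24],
    [30,0,0,-1.8,30],
  ],
)

```text
time: 8.33
position: [0.5019, 0.2001, 0.1344]
tool_rot: [-1.473, -2.774, 0.002]
ft_force: [-0.7, -0.3, 0.0]
grip_width: 0.518
grip_force: 30.0
```

```bash
python3 -c "
from go import *
go(.5023,.1993,.132,74);s=get_state();print(s['torque'],s['grip_force'])"
```

```text
t 8.3333 pos [0.5019 0.2001 0.1344] yang 34.06 tilt z [-9.e-04 -6.e-04 -1.e+00] shift [-1.  -0.1  2.4] spin -39.9 F [-0.7 -0.3  0. ] j7 0.18 w 0.5178999467293647
[-0.13020821  0.18304099  0.03880286] 29.99333656858653
```

Request:
arm_command(
  motion=[
    [30,0,0,-0.4,6],
    [30,0,0,-0.7,12],
    [30,0,0,-1,18],
    [30,0,0,-1.3,24],
    [30,0,0,-1.6,30],
  ],
)

```text
time: 8.75
position: [0.5018, 0.2003, 0.1361]
tool_rot: [-2.141, -2.298, 0.001]
ft_force: [-0.1, -0.0, -0.1]
grip_width: 0.518
grip_force: 30.0
```

Request:
arm_command(
  motion=[
    [30,0,0,-0.3,6],
    [30,0,0,-0.6,12],
    [30,0,0,-0.9,18],
    [30,0,0,-0.9,18],
  ],
)

```text
time: 9.08
position: [0.5018, 0.2001, 0.1366]
tool_rot: [-2.473, -1.938, 0.002]
ft_force: [-0.4, -0.2, -1.5]
grip_width: 0.525
grip_force: 30.0
```

```bash
python3 -c "
from go import *
go(.5023,.1993,.132,74);s=get_state();print(s['torque'],s['grip_force'])"
```

```text
t 9.0833 pos [0.5018 0.2001 0.1366] yang -13.84 tilt z [-1.e-03 -7.e-04 -1.e+00] shift [-0.7  0.7  4.6] spin -87.8 F [-0.4 -0.2 -1.5] j7 -0.64 w 0.5249866934169238
[-0.07441344  0.04006173 -0.00492128] 30.001841909252107
```

Request:
arm_command(
  motion=[
    [30,0,0,-1,0],
    [30,0,0,-2,0],
    [30,0,0,-3,0],
    [30,0,0,-4,0],
    [30,0,0,-4,0],
  ],
)

```text
time: 9.5
position: [0.5025, 0.2003, 0.1415]
tool_rot: [2.473, 1.937, 0.001]
ft_force: [1.2, 0.6, -2.8]
grip_width: 0.52
grip_force: 30.0
```

Request:
arm_command(
  motion=[
    [30,0,0,-5,0],
    [30,0,0,-12,0],
    [30,0,0,-20,0],
    [30,0,0,-28,0],
    [30,0,0,-34,0],
  ],
)

```text
time: 9.92
position: [0.5029, 0.2005, 0.1769]
tool_rot: [2.474, 1.936, 0.003]
ft_force: [0.5, 0.3, -1.6]
grip_width: 0.524
grip_force: 30.0
```

Request:
arm_command(
  motion=[
    [30,0,0,-2,0],
    [30,0,0,-2,0],
    [30,0,0,-2,0],
    [30,0,0,-2,0],
    [30,0,0,-2,0],
  ],
)

```text
time: 10.33
position: [0.502, 0.2001, 0.1767]
tool_rot: [-2.474, -1.936, 0.001]
ft_force: [-0.2, -0.5, -1.8]
grip_width: 0.519
grip_force: 30.0
```

```bash
python3 -c "
from go import *
go(.5023,.1993,.178);s=get_state();print(s['torque'],s['grip_force'],abs(s['qd']).max())
im,d,p=grab('wrist','w4.png')
im,d,p=grab('scene','s4.png')
a=cv2.imread('pics/s4.png')[150:290,210:360];b=cv2.imread('pics/w4.png')
cv2.imwrite('pics/m4.png',np.hstack([cv2.resize(b,(400,300)),cv2.resize(a,(321,300))]))"
```

```text
t 10.3333 pos [0.502  0.2001 0.1767] yang -13.93 tilt z [-8.e-04 -5.e-04 -1.e+00] shift [-0.7  0.5 -1.3] spin 0 F [-0.2 -0.5 -1.8] j7 -0.65 w 0.5193448667352619
[-0.0415267   0.05988264 -0.02939615] 30.000042845495045 0.002692084130557948
```

View pics/m4.png

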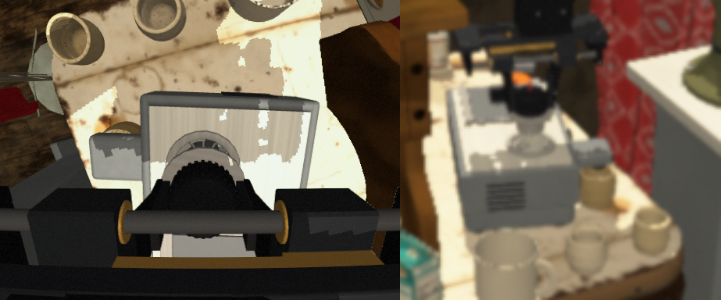

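The wrist half shows the cap at (205,195) above the open collar, and the scene half shows it level in the fingers with all cups standing. One last check: the cover, and whether neighbouring objects moved.

```bash
python3 -c "
from h import *
for n in('top','scene'):
    im,d,p=grab(n); W=cloud(im,d,p);x,y,Z=W[...,0],W[...,1],W[...,2]
    m=(Z>.128)&(Z<.14)&(np.hypot(x-.49,y-.079)<.035)
    print(n,'tab',m.sum(),W[m].mean(0) if m.any() else 0)
"; python3 go.py .5023 .1993 .178
```

```text
top tab 97 [0.48992268 0.07678131 0.13572017]
scene tab 32 [0.49428401 0.08088156 0.1336275 ]
t 10.5333 pos [0.5022 0.2002 0.177 ] yang -13.93 tilt z [-3.e-04 -2.e-04 -1.e+00] shift [-0.9  0.3 -1. ] spin 0 F [-0.2 -0.  -1.7] j7 -0.65 w 0.5228289311496117
```

```bash
python3 -c "
from bench import *
print(close_job())"
```

```text
the job is handed in; nothing more can be done
None
```

The job is handed in: I slid the cover shut to its stop, then unscrewed the cap (left-hand thread) and am holding it level about 4 cm above the open chamber; the last pictures showed the cover still shut and the cups standing.

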